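Swap a chipped gel cassette and hold the new one down on its casting gasket

TASK

The gel cassette in the casting stand has a chipped plate: lift it out and set it gently in the used-glassware tub. Then take the other full-size cassette from the mat (not the small one), stand it squarely on the gasket of the casting stand, and press it straight down with a steady 15 N or so (weight included; the glass cracks at 40 N) so that I can swing the two latches over it. Leave the latches to me and everything else on the bench where it is, and finish while you are still gripping the cassette and pressing it down.

Things in the scene. Friction and masses are not known exactly. Their poses are not given: they have to be found in the camera images.
- chipped: the cassette to remove, upright in the casting stand, about 0.3 kg: white plastic frame round two glass plates, 112 mm wide along its y, 24 mm thick along its x, 90 mm tall, one top corner of the glass broken out. Grasp it across x (24 mm) by its front and back top bars, 52 to 76 mm above its foot (rails and glass go on to 90). Origin at the centre of its foot, z up
- fresh: the full-size cassette to mount, upright on the mat, about 0.3 kg (varies): white plastic frame round two whole glass plates, same sizes as the chipped one (112 mm along y, 24 mm along x, 90 mm tall, top bars 52 to 76 mm above its foot, grasp across x). Front and back are alike. Origin at the centre of its foot, z up
- small: a smaller cassette, also upright on the mat, not to be used: 76 mm wide along y, 22 mm thick along x, 66 mm tall, origin at the centre of its foot. The two cassettes on the mat stand one behind the other, about 140 mm apart along the mat's x, in either order
- stand: grey casting stand, fixed: base 120 (x) by 170 (y) by 20 mm, origin at the centre of its underside. The cassette stands above the origin, its width along the stand's y, with 4 mm play each way in x and 7 mm in y: between rear fence (x -16 mm, top 78 mm above the bench), front lip (x +16 mm, top 40 mm) and side posts (y +-63 mm, top 124 mm) that carry the latches
- gasket: the grey silicone sponge gasket in the stand, 116 mm (y) by 30 mm (x); origin at the centre of its top face, 34 mm above the bench when unloaded. It yields straight down about 1 mm for each 4 N, at most 10 mm, and springs back
- latch_left (a joint): the steel swing-over latch with a black ball end on the stand's +y post, about 45 mm long: 0 when folded well outwards (40 degrees out from upright), grows as it swings inwards over the cassette (2.2 rad: closed). Parked at 0 to 0.35 rad it turns at a touch and reaches up to 162 mm above the bench: carry things over it; your colleague will close it
- latch_right (a joint): the same latch on the stand's -y post, 0 when folded outwards, growing inwards
- tub: the used-glassware tub, an open grey plastic box 220 mm (x) by 240 mm (y), 75 mm high, walls and floor 4 mm, fixed; origin at the centre of its underside. Two old glass plates stand against its +x wall (beyond x = +91 mm, up to 87 mm high); the rest is empty. It is on one side of the stand and the mat on the other, either way round
- mat: the thin blue bench mat the cassettes stand on, 250 mm (x) by 200 mm (y), 3 mm thick, fixed; origin at the centre of its underside
- comb: flat white gel comb lying on the mat between the two cassettes, 86 mm long, 6 mm thick; leave it
- comb2: another such comb on the bench beyond the stand; leave it
- tipbox: white pipette-tip box beyond the stand, 80 by 125 mm, 53 mm high; leave it
- tuberack: white microtube rack with tubes beyond the stand, 70 by 150 mm, 50 mm high; leave it
- reagent: amber reagent bottle, 70 mm across, 140 mm high, far left; leave it
- beaker: glass beaker, 70 mm across, 90 mm high, far right; leave it
Mind the look-alikes: they are no part of the job. Leave any orange look-alike of the fresh alone.

How it is judged:
By the outcome, as a careful person would: the job done as asked, in the order asked, and still so for the second after the job is handed in, while the arm keeps its last pose, push and grip.
It also fails if it takes over 70 s, if anything falls off the work surface, if the arm or the gripper's body presses on something with over 40 N, if the wrist force passes 120 N, or if a joint passes its speed limit or range.

ROBOT

A 6-joint arm with a two-finger parallel gripper is mounted at the origin on the work surface. World frame = base frame: x ahead of the robot, y to its left, z up, the work surface at z = 0. Lengths are in mm, angles in rad, forces in N, time in s.
With the tool pointing down it reaches from about 375 to 900 mm from the base axis. Payload 3.1 kg.
Tool frame: the origin (TCP) lies at the very end of the fingers, on their centre line; the grasp point (between the pads) lies 19 mm behind it; z points along the fingers, y is the line along which they close (so a half turn about z gives the same grasp; the last joint's range is limited). The gripper opens to 85 mm and grips with 20 to 120 N. Pads are 22 mm wide; open, the fingers measure 114 mm over their backs; the gripper's body (76 mm by 85 mm) begins 54 mm behind the grasp point. The pads swing forward as they close: fully open they stand 13 mm farther back than shut.
Start: joints at [-1.367, 0.527, 1.433, -0, 1.181, -0.178], TCP at [233.47, -579.731, 231.31] pointing down, gripper open.
Joint ranges: [-3.08, 3.08], [-0.75, 2.2], [0.22, 2.44], [-1.43, 4.57], [0, 2.65], [-2.85, 2.85]. Speed limits (rad/s): [2.79, 2.79, 3.14, 3.14, 3.14, 3.14].

INTERFACE

Orientations are given as a unit quaternion [w, x, y, z].
In Python, from rig import r gives the robot as it stands.
- The arm moves only by the shell command python3 -m creep 'ROWS' [FORCE]. ROWS is a JSON object of lists of equal length, an entry for each row: "linear": the shift along the tool's x, y, z in units of 30 mm (1.0 is 30 mm), a list of three; "spin": the turn about the tool's z in degrees; "hand": the closure, from 0 (fully open) to 1 (shut). In form: {"linear": [[dx, dy, dz], ...], "spin": [spin, ...], "hand": [hand, ...]}. A call has exactly 10 rows; each row is the pose to reach, as a shift and turn from the pose commanded when the call began, along the tool's axes at that moment; what a row does not reach only later rows make up. A row lasts 1/10 s, in which the tool goes at most 50 mm and 8.59 degrees, less where a joint would pass 70% of its speed; a pose out of reach is approached as far as the arm can. A call with a gripper value outside its range is refused whole. The fingers move at their own pace and stop on an object; FORCE is the grip in N (left out, the last holds). Time passes only in rows, so rows that repeat a pose let the fingers close, or fill a call up. It gives the time, the measured TCP pose, the force, the opening and the grip force at its end, in the units of the state.
- r.observe(): the state, without advancing time (a new reading comes with each control period).
- r.camera(name): name is "scene" or "top" or "wrist"; returns a dict with "img" (480x640x3 uint8, red, green, blue), "fx", "fy", "cx", "cy" (pixels), "R" (3x3) and "t" (3): a world point X has camera coordinates R X + t. Camera axes: x right, y down, z forward; pixel columns grow to the right and rows downward; lengths in mm; the calibration is good to about 2 mm. The wrist camera is an equidistant fisheye: a pixel r from the principal point sees the ray r / f radians off the axis. A picture is of the moment at which its call begins. There is no depth.
- r.hand_in(): hands the job in; it is judged then, once.
The state is a dict: "time": time; "joint_positions": joint angles; "joint_vel": joint speeds; "tau": joint torques, N m; "tool_pos": TCP position; "eef_rot": TCP orientation; "ft_force": force on the tool from outside, world axes, zero at the start; "ft_torque": the same for the moment, N m; "opening": opening from 0.0 (shut) to 1.0 (fully open); "grasp_force": force on a finger pad.
Only numpy, scipy, OpenCV 4.12 (cv2) and the standard library are available. Lean on these libraries where they do the work, as an engineer would, in place of code of your own. Each camera call takes 0.05 s, during which the arm holds its last target. There are 200 camera calls.

## Working session

There is one attempt and no reset: what is moved stays moved. The work goes in short steps, Python scripts to look and compute and a shell command to move; the robot and the scene stay as the last step left them, time stands still between calls to the robot, and variables do not carry over. Pictures are saved under pics/ and viewed, at most 10 in all, crops included, and the job is handed in when it is done.

```bash
ls; mkdir -p pics; python3 - <<'E'
from rig import r
import cv2,pickle,numpy as np
o=r.observe();print({k:np.round(v,3).tolist() for k,v in o.items()})
for n in("scene","top"):
    c=r.camera(n);pickle.dump(c,open(f"pics/{n}0.pkl","wb"));cv2.imwrite(f"pics/{n}0.png",c["img"][:,:,::-1])
    print(n,c["fx"],c["cx"],c["cy"],np.round(c["R"],3).tolist(),np.round(c["t"],1), np.round(-c["R"].T@c["t"]))
E
```

```text
pics
{'time': 0.0, 'joint_positions': [-1.366, 0.528, 1.434, 0.0, 1.181, -0.179], 'joint_vel': [-0.001, 0.0, -0.0, 0.0, -0.002, 0.001], 'tau': [-0.0, -44.235, -17.802, -0.0, 0.009, -0.0], 'tool_pos': [233.339, -579.018, 230.317], 'eef_rot': [-0.001, 0.982, 0.19, -0.0], 'ft_force': [-0.14, -0.563, 1.028], 'ft_torque': [-0.016, 0.016, -0.027], 'grasp_force': 0.0, 'opening': 1.001}
scene 450.62406579829656 319.45623076685655 243.35734784720634 [[0.607, 0.795, 0.015], [0.498, -0.365, -0.787], [-0.62, 0.485, -0.617]] [-267.9 -204.1 1507.8] [1199. -593.  774.]
top 481.73666752675945 324.66505054845004 234.78657178325827 [[0.004, -1.0, -0.001], [-0.989, -0.004, -0.146], [0.146, 0.002, -0.989]] [ -72.6  550.6 1052.5] [ 392.  -72. 1121.]
```

View pics/top0.png

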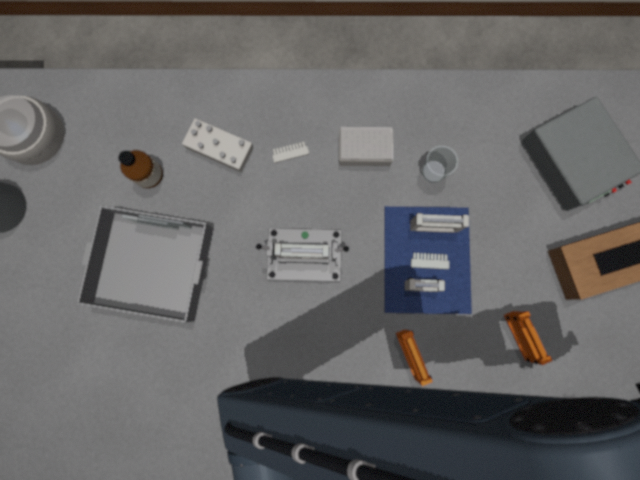

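View pics/scene0.png

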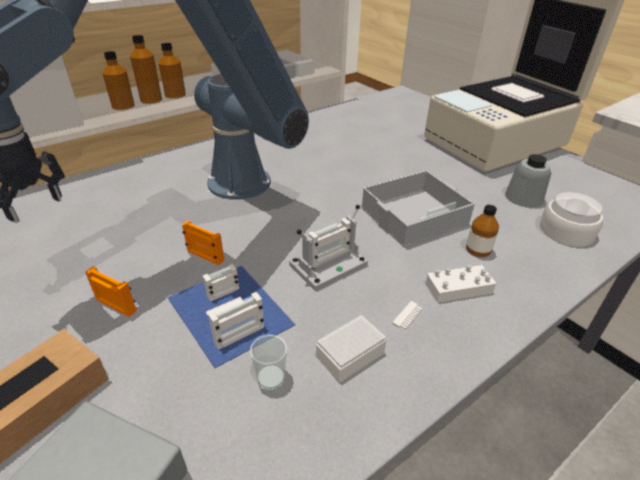

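The top view shows the tub at left (about 147,263), stand centre at about (304,256), the fresh cassette at (441,222), the small one at (425,285), with the comb between them. The orange look-alikes are below the mat. Next I'll enlarge the stand and mat.

```bash
cat > h.py <<'E'
import numpy as np,cv2,pickle
def ray(c,u,v,z):
    C=-c["R"].T@c["t"]; d=c["R"].T@np.array([(u-c["cx"])/c["fx"],(v-c["cy"])/c["fy"],1.]); return C+d*(z-C[2])/d[2]
def proj(c,X):
    p=c["R"]@np.asarray(X,float)+c["t"]; return np.round([c["fx"]*p[0]/p[2]+c["cx"],c["fy"]*p[1]/p[2]+c["cy"]],1)
E
python3 - <<'E'
from h import *
c=pickle.load(open("pics/top0.pkl","rb"));im=c["img"][:,:,::-1].copy()
s=cv2.resize(im[200:300,250:365],None,fx=5,fy=5,interpolation=cv2.INTER_CUBIC)
m=cv2.resize(im[200:300,380:480],None,fx=4,fy=5,interpolation=cv2.INTER_CUBIC)[:, :225*2]
s=cv2.resize(s,(400,348)); 
a=cv2.resize(im[205:290,250:350],(400,340),interpolation=cv2.INTER_CUBIC);b=cv2.resize(im[205:290,380:480],(400,340),interpolation=cv2.INTER_CUBIC)
cv2.imwrite("pics/crop1.png",np.hstack([a,b]))
hsv=cv2.cvtColor(im,cv2.COLOR_BGR2HSV)
roi=lambda x0,x1,y0,y1:(slice(y0,y1),slice(x0,x1))
def comps(mask,name,off):
    for k in cv2.findContours(mask.astype(np.uint8),cv2.RETR_EXTERNAL,cv2.CHAIN_APPROX_NONE)[0]:
        if cv2.contourArea(k)>60: 
            (x,y),(w,h),t=cv2.minAreaRect(k); print(name,round(x+off[0],1),round(y+off[1],1),round(w,1),round(h,1),round(t,1))
blue=(hsv[...,0]>100)&(hsv[...,0]<130)&(hsv[...,1]>110)
blue=cv2.morphologyEx(blue[195:325,375:485].astype(np.uint8),cv2.MORPH_CLOSE,np.ones((25,25)));comps(blue,"mat",(375,195))
w=(hsv[...,1]<40)&(hsv[...,2]>165)
comps(w[200:300,385:475],"white-mat",(385,200)); comps(w[220:290,255:355],"white-stand",(255,220))
print("mat c",ray(c,428,260,3))
E
```

```text
mat 422.0 266.0 116.0 94.0 90.0
white-mat 429.7 260.9 35.3 11.3 3.2
white-stand 304.5 249.5 45.4 9.1 2.7
mat c [ 497.98360485 -311.10135437    3.        ]
```

View pics/crop1.png

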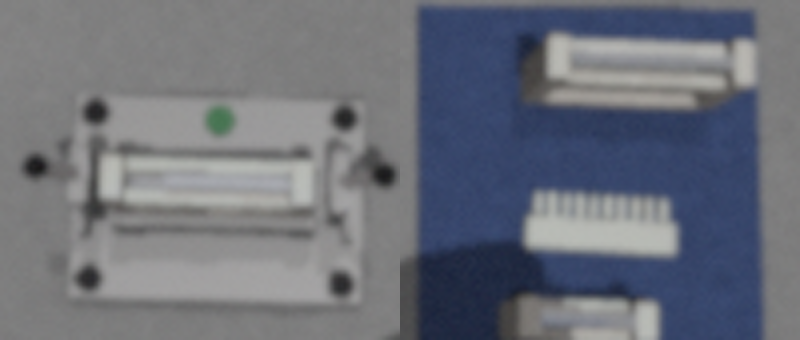

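The crop (4x) shows the stand-base corners at about (78,95), (367,103), (362,303), (68,297), with the chipped cassette's top between x 99..315 and y 155..207. The fresh cassette's top rails centre at (559,55) and (745,63).

```bash
cat > m.py <<'E'
from h import *
c=pickle.load(open("pics/top0.pkl","rb"))
A=lambda u,v,z,x0=250,y0=205:ray(c,x0+(u+.5)/4-.5,y0+(v+.5)/4-.5,z)[:2]
P=np.array([A(*p,20) for p in[(78,95),(367,103),(362,303),(68,297)]])
print("base",P.round(1).tolist(),P.mean(0).round(1)); e=P[0]+P[3]-P[1]-P[2];print("yaw",np.degrees(np.arctan2(-e[0],e[1])),"len",np.linalg.norm(e)/2,np.linalg.norm(P[0]-P[3]))
S=np.array([A(*p,20) for p in[(96,113),(344,118),(341,283),(88,278)]]);print("screws",S.mean(0).round(1))
def cas(l,rr,z,x0):
    l,rr=A(*l,z,x0),A(*rr,z,x0);e=l-rr;print((l+rr)/2,"len",np.linalg.norm(e),"yaw",np.degrees(np.arctan2(-e[0],e[1])))
cas((99,179),(315,183),123,250);cas((547,55.5-1),(757,63.5),93,380-100)
T=np.array([ray(c,u,v,75)[:2] for u,v in[(103,208),(212,222),(188,321),(81,305)]])
print("tub",T.round(1).tolist(),T.mean(0))
M=np.array([ray(c,u,v,3)[:2] for u,v in[(384.5,207),(470,207),(471,314),(385,314)]]);print("mat",M.round(0).tolist(),M.mean(0))
E
python3 m.py
```

```text
base [[568.3, 58.4], [564.3, -108.9], [449.0, -106.0], [451.7, 61.6]] [508.3 -23.7]
yaw -1.1522462845502748 len 167.4866128566921 116.69219622663117
screws [509.  -22.9]
[506.69460287 -22.04968912] len 112.64563005464466 yaw -0.8349678471741259
[ 577.89434718 -325.93208522] len 113.6845803227641 yaw -2.268605678942251
tub [[603.7, 420.8], [573.2, 178.1], [358.1, 221.2], [391.0, 453.0]] [481.53244599 318.27173034]
mat [[623.0, -212.0], [624.0, -414.0], [374.0, -406.0], [373.0, -209.0]] [ 498.83765279 -310.22745928]
```

```bash
cat > go.py <<'E'
# prints shift (units) & spin from measured pose to a world TCP target with tool-y at yaw deg from world x
import sys,numpy as np
from rig import r
from scipy.spatial.transform import Rotation as Ro
o=r.observe();q=o["eef_rot"];R=Ro.from_quat([q[1],q[2],q[3],q[0]]).as_matrix()
x,y,z,yaw=map(float,sys.argv[1:5]);d=R.T@(np.array([x,y,z])-o["tool_pos"])/30
cur=np.degrees(np.arctan2(R[1,1],R[0,1]));s=-((yaw-cur+90)%180-90)
print("t",round(o["time"],2),"tcp",np.round(o["tool_pos"],1),"yaw",round(cur,2),"ft",np.round(o["ft_force"],1),"grip",round(o["grasp_force"],1),round(o["opening"],3),"tilt",np.round(R[:,2],3),"| shift",d.round(3),"spin",round(s,2),"q6",round(o["joint_positions"][5],2))
E
python3 go.py 507 -22 200 -1.1
python3 -m creep '{"linear":[[15.4,-13.85,0.6],[15.4,-13.85,0.6],[15.4,-13.85,0.6],[15.4,-13.85,0.6],[15.4,-13.85,0.6],[15.4,-13.85,0.6],[15.4,-13.85,0.6],[15.4,-13.85,0.6],[15.4,-13.85,0.6],[15.4,-13.85,0.6]],"spin":[-67,-67,-67,-67,-67,-67,-67,-67,-67,-67],"hand":[0,0,0,0,0,0,0,0,0,0]}'
python3 go.py 507 -22 210 -1.1
```

```text
t 0.1 tcp [ 233.3 -579.1  230.4] yaw -68.07 ft [0.6 0.7 0.5] grip 0.0 1.0 tilt [-0.     0.002 -1.   ] | shift [ 15.399 -13.817   1.046] spin -66.97 q6 -0.18
time: 1.1
tool_pos: [453.7, -128.9, 216.7]
eef_rot: [-0.0, 0.714, 0.7, -0.0]
ft_force: [1.0, -0.6, -0.2]
opening: 1.003
grasp_force: 0.0
t 1.1 tcp [ 453.7 -128.9  216.7] yaw -1.08 ft [ 1.  -0.6 -0.2] grip 0.0 1.003 tilt [-0.  0. -1.] | shift [3.597 1.708 0.222] spin 0.02 q6 -0.5
```

```bash

python3 -m creep '{"linear":[[3.2,1.6,0],[3.2,1.6,0],[3.2,1.6,0],[3.2,1.6,0],[3.2,1.6,0],[3.2,1.6,0],[3.2,1.6,0],[3.2,1.6,0],[3.2,1.6,0],[3.2,1.6,0]],"spin":[0,0,0,0,0,0,0,0,0,0],"hand":[0,0,0,0,0,0,0,0,0,0]}' | head -2
python3 - <<'E'
from h import *
from rig import r
c=r.camera("wrist");pickle.dump(c,open("pics/w1.pkl","wb"));cv2.imwrite("pics/w1.png",c["img"][:,:,::-1])
print(c["fx"],c["fy"],c["cx"],c["cy"],np.round(c["R"],3).tolist(),(-c["R"].T@c["t"]).round(1))
c=r.camera("top");pickle.dump(c,open("pics/top1.pkl","wb"))
E
python3 go.py 507 -22 150 -1.1
```

```text
time: 2.1
tool_pos: [503.0, -36.2, 216.9]
371.64829954431775 371.64829954431775 318.19785905562054 231.27801971719182 [[1.0, -0.021, -0.001], [-0.019, -0.944, 0.328], [-0.008, -0.328, -0.945]] [504.8  49.5 359.1]
t 2.2 tcp [503.1 -36.  216.9] yaw -1.08 ft [ 0.6 -0.6  0.2] grip 0.0 1.003 tilt [ 0. -0. -1.] | shift [0.468 0.121 2.229] spin 0.02 q6 -0.27
```

View pics/w1.png

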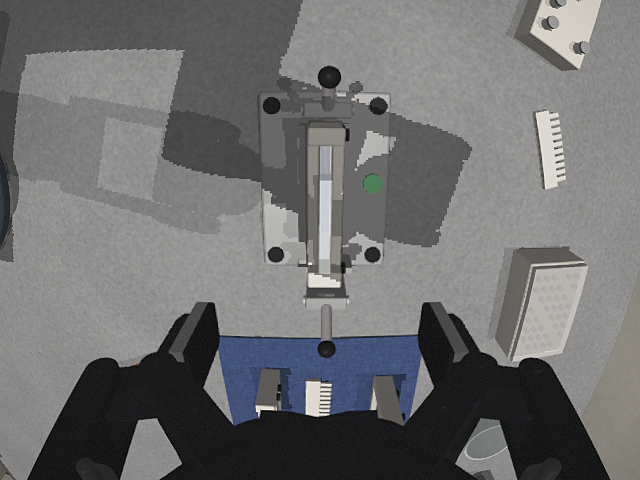

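The wrist view shows the cassette top running from (326,123) to (325,288). The base screws are at (271,105), (378,105), (276,255), (372,255), and both latch balls, (329,77) and (326,349), are outside the posts.

```bash
cat >> h.py <<'E'
def wray(c,u,v,z):
    a=np.array([u-c["cx"],v-c["cy"]]);n=np.linalg.norm(a);th=n/c["fx"]
    d=c["R"].T@np.r_[a/n*np.sin(th),np.cos(th)];C=-c["R"].T@c["t"];return C+d*(z-C[2])/d[2]
E
python3 - <<'E'
from h import *
c=pickle.load(open("pics/w1.pkl","rb"))
S=np.array([wray(c,*p,22)[:2] for p in[(271,105),(378,105),(276,255),(372,255)]]);print("screws",S.round(1).tolist(),S.mean(0).round(1))
B=np.array([wray(c,*p,20)[:2] for p in[(260,94),(390,94),(265,264),(382,264)]]);print("base",B.round(1).tolist(),B.mean(0).round(1))
for p in[(309,123),(344,123),(309,289),(342,289)]:print("cas",wray(c,*p,123)[:2].round(1))
print("posts", [wray(c,*p,124)[:2].round(1).tolist() for p in[(326,297)]])
E
```

```text
screws [[462.2, 52.8], [558.0, 51.2], [459.7, -91.6], [554.7, -93.6]] [508.7 -20.3]
base [[452.3, 63.4], [569.4, 61.6], [447.7, -102.1], [565.6, -104.6]] [508.7 -20.4]
cas [498.5  39.4]
cas [520.5  39.1]
cas [495.3 -76.2]
cas [519.  -76.8]
posts [[507.4, -82.5]]
```

```bash

python3 -m creep '{"linear":[[0.5,0.16,0.5],[0.5,0.16,1.5],[0.5,0.16,2.5],[0.5,0.16,3.3],[0.5,0.16,3.6],[0.5,0.16,3.6],[0.5,0.16,3.6],[0.5,0.16,3.6],[0.5,0.16,3.6],[0.5,0.16,3.6]],"spin":[0.1,0.1,0.1,0.1,0.1,0.1,0.1,0.1,0.1,0.1],"hand":[0.2,0.3,0.3,0.3,0.3,0.3,0.3,0.3,0.3,0.3]}' 45 | head -4
python3 go.py 508 -21 86 -1.2
python3 - <<'E'
from h import *
from rig import r
c=r.camera("wrist");cv2.imwrite("pics/w2.png",cv2.resize(c["img"][:,:,::-1],None,fx=.75,fy=.75))
E
```

```text
time: 3.2
tool_pos: [508.7, -21.0, 109.7]
eef_rot: [0.001, 0.714, 0.7, 0.0]
ft_force: [0.7, 0.2, 0.8]
t 3.2 tcp [508.7 -21.  109.7] yaw -1.17 ft [0.7 0.2 0.8] grip 0.0 0.699 tilt [ 0.002 -0.    -1.   ] | shift [ 0.001 -0.025  0.79 ] spin 0.03 q6 -0.24
```

View pics/w2.png

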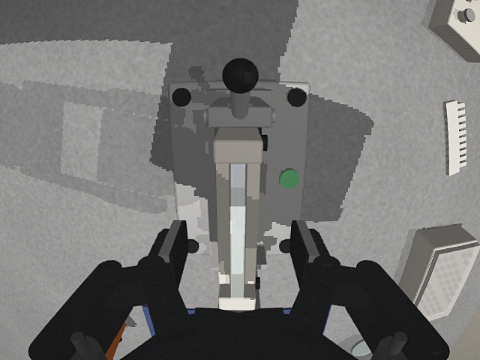

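The fingers straddle the cassette symmetrically (inner faces at about 185 and 297, cassette at 240). I'll descend and grip.

```bash

python3 -m creep '{"linear":[[0,-0.02,0.4],[0,-0.02,0.78],[0,-0.02,0.78],[0,-0.02,0.78],[0,-0.02,0.78],[0,-0.02,0.78],[0,-0.02,0.78],[0,-0.02,0.78],[0,-0.02,0.78],[0,-0.02,0.78]],"spin":[0,0,0,0,0,0,0,0,0,0],"hand":[0.3,0.3,0.5,0.6,0.65,0.7,0.8,0.9,1,1]}' 45 | head -1
python3 go.py 508 -21 86 -1.2
python3 -m creep '{"linear":[[0,0,0],[0,0,0],[0,0,0],[0,0,-0.3],[0,0,-0.6],[0,0,-1],[0,0,-1.4],[0,0,-1.8],[0,0,-2.2],[0,0,-2.6]],"spin":[0,0,0,0,0,0,0,0,0,0],"hand":[1,1,1,1,1,1,1,1,1,1]}' | head -1
python3 go.py 508 -21 236 -1.2
```

```text
time: 4.25
t 4.25 tcp [507.8 -20.9  85.6] yaw -1.17 ft [ 0.4 -0.1  1.7] grip 48.9 0.266 tilt [ 0.001 -0.    -1.   ] | shift [-0.002  0.005 -0.012] spin 0.03 q6 -0.24
time: 5.25
t 5.25 tcp [507.6 -20.9 164.7] yaw -1.17 ft [-0.  -0.9 -3. ] grip 48.4 0.27 tilt [ 0. -0. -1.] | shift [-0.004  0.015 -2.376] spin 0.03 q6 -0.24
```

```bash

python3 -m creep '{"linear":[[0,0,-1],[0,0,-2],[0,0,-2.5],[0.3,0,-2.6],[1,-0.1,-2.6],[2,-0.2,-2.6],[3,-0.3,-2.6],[4,-0.4,-2.6],[5,-0.5,-2.6],[6,-0.6,-2.6]],"spin":[0,0,0,0,0,0,0,0,0,0],"hand":[1,1,1,1,1,1,1,1,1,1]}' | head -1
python3 go.py 475 318 236 -1.2
python3 -m creep '{"linear":[[1,-0.1,0],[2,-0.2,0],[3,-0.3,0],[4,-0.4,0],[4.8,-0.5,0],[5.3,-0.55,0],[5.3,-0.55,0],[5.3,-0.55,0],[5.3,-0.55,0],[5.3,-0.55,0]],"spin":[1,2,4,6,7,7,7,7,7,7],"hand":[1,1,1,1,1,1,1,1,1,1]}' | head -1
python3 go.py 475 318 56 -8
python3 - <<'E'
from h import *
from rig import r
c=r.camera("wrist");pickle.dump(c,open("pics/w3.pkl","wb"));cv2.imwrite("pics/w3.png",cv2.resize(c["img"][:,:,::-1],None,fx=.75,fy=.75))
c=r.camera("top");pickle.dump(c,open("pics/top3.pkl","wb"))
E
```

```text
time: 6.25
t 6.25 tcp [491.8 161.1 240.5] yaw -1.16 ft [ 1.1  0.8 -2.9] grip 48.6 0.272 tilt [-0.003  0.    -1.   ] | shift [ 5.217 -0.667  0.153] spin 0.04 q6 0.12
time: 7.25
t 7.25 tcp [480.2 317.6 241.4] yaw -8.25 ft [ 0.4 -0.3 -2.4] grip 48.5 0.276 tilt [-0.    -0.001 -1.   ] | shift [-0.009 -0.17   6.179] spin -0.25 q6 0.53
```

View pics/w3.png

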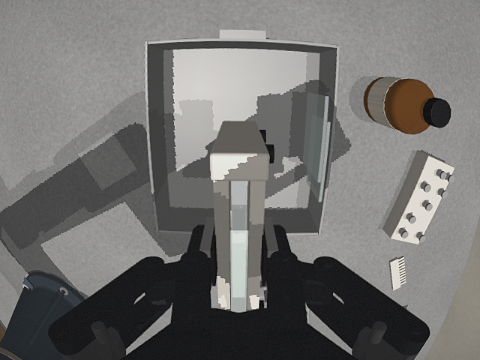

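The wrist view shows the cassette held above the tub, aligned with the walls. The rim corners are at (146,42), (338,46), (322,235), (158,232) and the old plates are on the right at about 322. I'll check the tub centre.

```bash
python3 - <<'E'
from h import *
c=pickle.load(open("pics/w3.pkl","rb"))
T=np.array([wray(c,(u+.5)/.75-.5,(v+.5)/.75-.5,75)[:2] for u,v in[(146,42),(338,46),(322,235),(158,232)]]);print(T.round(1).tolist(),T.mean(0),np.linalg.norm(T-np.roll(T,1,0),axis=1))
E
python3 -m creep '{"linear":[[0,0,1],[0,0,2],[0,0,3],[0,0,4],[0,0,4.8],[0,0,5.2],[0,0,5.4],[0,0,5.5],[0,0,5.5],[0,0,5.5]],"spin":[0,0,0,0,0,0,0,0,0,0],"hand":[1,1,1,1,1,1,1,1,1,1]}' | head -1
python3 go.py 475 318 56 -8
```

```text
[[396.7, 464.8], [608.7, 429.9], [574.3, 193.9], [358.8, 230.1]] [484.61953981 329.66590218] [237.71957407 214.9126632  238.55318706 218.53546005]
time: 8.35
t 8.35 tcp [480.8 319.1  77.5] yaw -8.16 ft [ 0.4  0.4 -2.2] grip 48.4 0.267 tilt [ 0.002  0.001 -1.   ] | shift [-0.064 -0.187  0.717] spin -0.16 q6 0.53
```

```bash

python3 -m creep '{"linear":[[0,0,0.2],[0,0,0.4],[0,0,0.55],[0,0,0.6],[0,0,0.62],[0,0,0.64],[0,0,0.66],[0,0,0.68],[0,0,0.69],[0,0,0.69]],"spin":[0,0,0,0,0,0,0,0,0,0],"hand":[1,1,1,1,1,1,1,1,1,1]}' | head -1
python3 go.py 475 318 56.3 -8
```

```text
time: 9.35
t 9.35 tcp [480.2 318.8  56.6] yaw -8.16 ft [-1.2 -0.8  5.8] grip 49.6 0.274 tilt [ 0.001  0.    -1.   ] | shift [-0.051 -0.166  0.01 ] spin -0.16 q6 0.53
```

```bash

python3 -m creep '{"linear":[[0,0,0],[0,0,0],[0,0,0],[0,0,0],[0,0,-0.3],[0,0,-1],[0,0,-2],[0,0,-3],[0,0,-4.2],[0,0,-5.4]],"spin":[0,0,0,0,0,0,0,0,0,0],"hand":[0.65,0.55,0.4,0.3,0.3,0.3,0.3,0.3,0.3,0.3]}' | head -1
python3 go.py 578 -325 250 -1.2
python3 - <<'E'
from h import *
from rig import r
c=r.camera("wrist");pickle.dump(c,open("pics/w4.pkl","wb"))
s=r.camera("scene")
cv2.imwrite("pics/w4.png",np.hstack([cv2.resize(c["img"],(400,300)),cv2.resize(s["img"][150:300,320:520],(400,300))])[:,:,::-1])
E
```

```text
time: 10.35
t 10.35 tcp [479.7 318.6 219.6] yaw -8.17 ft [ 0.9 -0.4 -0.1] grip 0.0 0.698 tilt [-0.  0. -1.] | shift [-20.77    6.293  -1.015] spin -6.97 q6 0.53
```

View pics/w4.png

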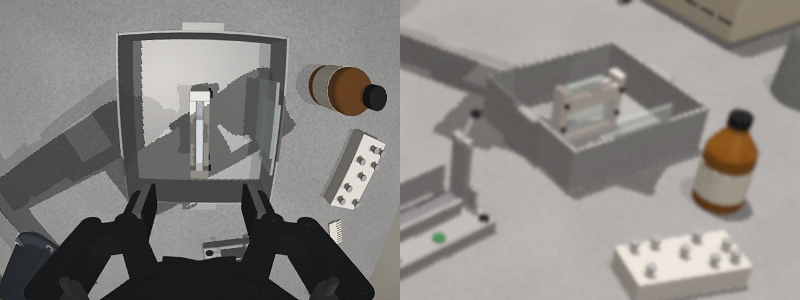

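The chipped cassette stands upright in the middle of the tub, clear of the old plates. Next I'll move to the fresh cassette.

```bash

python3 -m creep '{"linear":[[-1.5,0.3,-0.3],[-3,0.8,-0.4],[-4.6,1.3,-0.4],[-6.2,1.8,-0.4],[-7.8,2.3,-0.4],[-9.4,2.8,-0.4],[-11,3.3,-0.4],[-12.6,3.8,-0.4],[-14.2,4.3,-0.4],[-15.8,4.8,-0.4]],"spin":[0,-1,-2,-3,-4,-5,-6,-6,-6,-6],"hand":[0.3,0.3,0.3,0.3,0.3,0.3,0.3,0.3,0.3,0.3]}' | head -1
python3 go.py 577 -338 220 -2
```

```text
time: 11.45
t 11.45 tcp [ 554.5 -170.5  229.6] yaw -2.19 ft [ 1.7  1.3 -0.2] grip 0.0 0.702 tilt [-0.  0. -1.] | shift [-5.55   0.964  0.316] spin -0.19 q6 -0.45
```

```bash

python3 -m creep '{"linear":[[-1.2,0.2,0],[-2.4,0.5,0],[-3.6,0.7,0.2],[-4.6,0.9,0.3],[-5.2,0.97,0.3],[-5.5,0.97,0.3],[-5.5,0.97,0.3],[-5.5,0.97,0.3],[-5.5,0.97,0.3],[-5.5,0.97,0.3]],"spin":[0,0,0,0,0,0,0,0,0,0],"hand":[0.3,0.3,0.3,0.3,0.3,0.3,0.3,0.3,0.3,0.3]}' | head -1
python3 go.py 577 -326 56 -2
python3 - <<'E'
from h import *
from rig import r
c=r.camera("wrist");pickle.dump(c,open("pics/w5.pkl","wb"))
cv2.imwrite("pics/w5.png",c["img"][:,:,::-1])
E
```

```text
time: 12.45
t 12.45 tcp [ 577.8 -333.2  221.1] yaw -2.08 ft [-0.4  0.3 -0.2] grip 0.0 0.703 tilt [ 0.  0. -1.] | shift [ 0.239 -0.037  5.503] spin -0.08 q6 -0.65
```

View pics/w5.png

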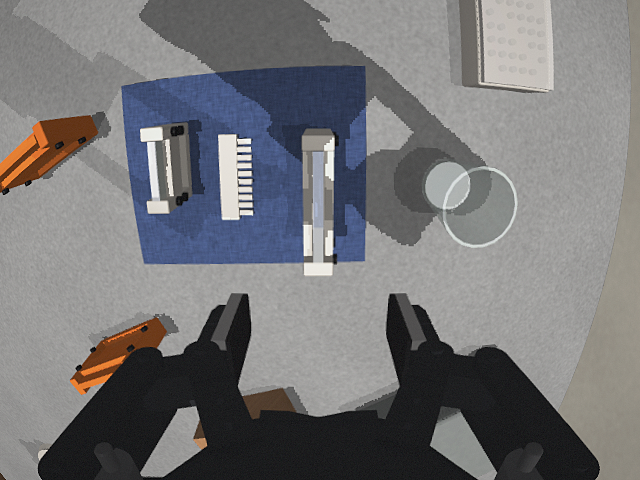

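The fresh cassette's top spans roughly rows 136 to 276 and columns 303 to 333, standing vertical between the fingers (inner faces about 245 and 392). The beaker to the right is clear of them.

```bash
python3 - <<'E'
from h import *
c=pickle.load(open("pics/w5.pkl","rb"))
P=np.array([wray(c,*p,93)[:2] for p in[(302.5,137),(335,137),(303.5,275.5),(332.5,275.5)]]);print(P.round(1).tolist(),P.mean(0))
c=pickle.load(open("pics/w1.pkl","rb"));g=cv2.cvtColor(c["img"],cv2.COLOR_RGB2GRAY)
print(g[112:140,326]);print(g[280:302,326])
c=pickle.load(open("pics/w5.pkl","rb"));g=cv2.cvtColor(c["img"],cv2.COLOR_RGB2GRAY)
print(g[124:145,318]);print(g[270:282,318]);print(g[265,296:340]);print(g[145,296:344])
E
```

```text
[[568.5, -268.9], [592.0, -269.8], [563.9, -378.7], [587.3, -379.6]] [ 577.89592952 -324.2398214 ]
[105 106 104 105 102  82  70  90  91  70  79  91  91  91  90  84 130 136
 139 142 140 140 140 139 140 138 139 138]
[222 222 223 221 222 223 225 158  51  67  67  67  66  82 105 125  96  75
 128 172 175 171]
[ 59  60  59  51  68  98 101 100  98  99  94 121 151 154 152 151 150 151
 149 150 149]
[234 233 232 232 241 201 163 161 161 161 159 157]
[165 167 168 167 160 155 141 141 234 241 237 237 237 236 236 236 236 236
 236 236 235 235 235 236 235 235 236 236 237 236 235 236 236 236 238 238
 205 155 158 166 169 167 165 162]
[ 48  47  45  44  41  72 142 150 150 148 149 149 151 149 150 150 150 150
 149 151 151 151 151 152 150 150 151 143 227 239 237 239 237 237 237 237
 240 233 154   0  15  22  35  65  61  59  56  52]
```

```bash

python3 -m creep '{"linear":[[0.2,0,0.8],[0.3,0,2],[0.32,0,3.2],[0.32,0,4.2],[0.32,0,4.9],[0.32,0,5.2],[0.32,0,5.3],[0.32,0,5.3],[0.32,0,5.3],[0.32,0,5.3]],"spin":[0.3,0.3,0.3,0.3,0.3,0.3,0.3,0.3,0.3,0.3],"hand":[0.3,0.3,0.3,0.3,0.3,0.3,0.3,0.3,0.3,0.3]}' | head -1
python3 go.py 577.9 -323.6 56 -2.4
```

```text
time: 13.5
t 13.5 tcp [ 578.8 -325.6   63.2] yaw -2.47 ft [0.  1.1 0. ] grip 0.0 0.704 tilt [ 0.002 -0.002 -1.   ] | shift [ 0.066 -0.035  0.24 ] spin -0.07 q6 -0.64
```

```bash

python3 -m creep '{"linear":[[0.07,-0.03,0.12],[0.07,-0.03,0.23],[0.07,-0.03,0.23],[0.07,-0.03,0.23],[0.07,-0.03,0.23],[0.07,-0.03,0.23],[0.07,-0.03,0.23],[0.07,-0.03,0.23],[0.07,-0.03,0.23],[0.07,-0.03,0.23]],"spin":[0,0,0,0,0,0,0,0,0,0],"hand":[0.3,0.3,0.5,0.6,0.65,0.7,0.8,0.9,1,1]}' 55 | head -1
python3 go.py 577.9 -323.6 56 -2.4
python3 -m creep '{"linear":[[0,0,0],[0,0,0],[0,0,-0.3],[0,0,-0.8],[0,0,-1.5],[0,0,-2.5],[0,0,-3.5],[0,0,-4.5],[0,0,-5.5],[0,0,-6]],"spin":[0,0,0,0,0,0,0,0,0,0],"hand":[1,1,1,1,1,1,1,1,1,1]}' | head -1
python3 go.py 508.5 -20.4 240 -1.3
```

```text
time: 14.5
t 14.5 tcp [ 577.6 -323.1   55. ] yaw -2.47 ft [ 1.  -0.8  0.8] grip 54.5 0.268 tilt [ 0.001 -0.    -1.   ] | shift [-0.016  0.012 -0.032] spin -0.07 q6 -0.64
time: 15.5
t 15.5 tcp [ 577.9 -323.4  239.1] yaw -2.46 ft [ 1.3 -0.1 -1.9] grip 54.2 0.271 tilt [ 0.004 -0.003 -1.   ] | shift [ 9.991 -2.744 -0.071] spin -1.16 q6 -0.64
```

```bash

python3 -m creep '{"linear":[[0.6,-0.2,-0.1],[1.8,-0.5,-0.1],[3.1,-0.9,-0.1],[4.4,-1.2,-0.1],[5.7,-1.6,-0.1],[7,-2,-0.1],[8.2,-2.3,-0.1],[9.2,-2.6,-0.1],[9.8,-2.72,-0.1],[10,-2.74,-0.1]],"spin":[0,0,-0.5,-1,-1.2,-1.2,-1.2,-1.2,-1.2,-1.2],"hand":[1,1,1,1,1,1,1,1,1,1]}' | head -1
python3 -m creep '{"linear":[[0,0,0],[0,0,0],[0,0,0],[0,0,0],[0,0,0],[0,0,0],[0,0,0],[0,0,0],[0,0,0],[0,0,0]],"spin":[0,0,0,0,0,0,0,0,0,0],"hand":[1,1,1,1,1,1,1,1,1,1]}' | head -1
python3 go.py 508.5 -20.4 150 -1.3
python3 - <<'E'
from h import *
from rig import r
c=r.camera("wrist");pickle.dump(c,open("pics/w6.pkl","wb"));s=r.camera("scene")
cv2.imwrite("pics/w6.png",np.hstack([cv2.resize(c["img"],(400,300)),cv2.resize(s["img"][170:300,260:390],(400,300))])[:,:,::-1])
E
```

```text
time: 16.5
time: 17.5
t 17.5 tcp [508.  -19.6 237.8] yaw -1.26 ft [-0.4  0.5 -2.4] grip 54.2 0.271 tilt [-0. -0. -1.] | shift [-0.027  0.016  2.928] spin 0.04 q6 -0.24
```

View pics/w6.png

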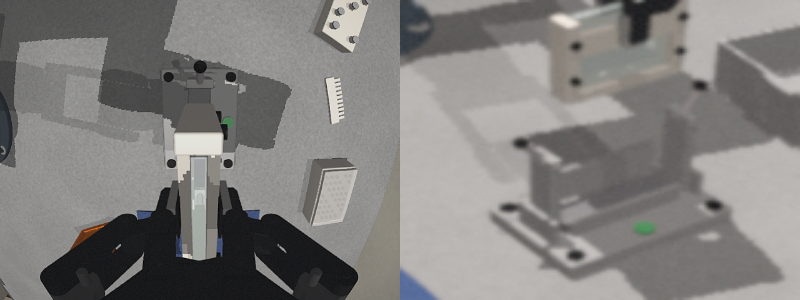

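The held cassette hangs plumb over the empty stand with both latches still folded out. I'll lower it, watching forces.

```bash

python3 -m creep '{"linear":[[-0.03,0.015,0.3],[-0.03,0.015,0.8],[-0.03,0.015,1.3],[-0.03,0.015,1.7],[-0.03,0.015,2.0],[-0.03,0.015,2.2],[-0.03,0.015,2.3],[-0.03,0.015,2.3],[-0.03,0.015,2.3],[-0.03,0.015,2.3]],"spin":[0,0,0,0,0,0,0,0,0,0],"hand":[1,1,1,1,1,1,1,1,1,1]}' | head -1
python3 go.py 508.5 -20.4 90 -1.3
python3 -m creep '{"linear":[[0,0,0.15],[0,0,0.4],[0,0,0.65],[0,0,0.9],[0,0,1.1],[0,0,1.3],[0,0,1.4],[0,0,1.4],[0,0,1.4],[0,0,1.4]],"spin":[0,0,0,0,0,0,0,0,0,0],"hand":[1,1,1,1,1,1,1,1,1,1]}' | head -1
python3 go.py 508.5 -20.4 90 -1.3
```

```text
time: 18.6
t 18.6 tcp [508.9 -20.6 169.3] yaw -1.27 ft [-0.  -0.1 -2. ] grip 54.2 0.268 tilt [ 0.001 -0.    -1.   ] | shift [ 0.008 -0.016  2.644] spin 0.03 q6 -0.24
time: 19.6
t 19.6 tcp [508.8 -20.6 127.1] yaw -1.26 ft [ 0.6 -0.8 -2.1] grip 54.2 0.269 tilt [ 0.001 -0.    -1.   ] | shift [ 0.006 -0.009  1.237] spin 0.04 q6 -0.24
```

```bash

python3 -m creep '{"linear":[[0,0,0.15],[0,0,0.35],[0,0,0.55],[0,0,0.75],[0,0,0.95],[0,0,1.1],[0,0,1.2],[0,0,1.23],[0,0,1.23],[0,0,1.23]],"spin":[0,0,0,0,0,0,0,0,0,0],"hand":[1,1,1,1,1,1,1,1,1,1]}' | head -1
python3 go.py 508.5 -20.4 86 -1.3
python3 -m creep '{"linear":[[0,0,0.04],[0,0,0.08],[0,0,0.12],[0,0,0.15],[0,0,0.15],[0,0,0.15],[0,0,0.15],[0,0,0.15],[0,0,0.15],[0,0,0.15]],"spin":[0,0,0,0,0,0,0,0,0,0],"hand":[1,1,1,1,1,1,1,1,1,1]}' | head -1
python3 go.py 508.5 -20.4 86 -1.3
```

```text
time: 20.6
t 20.6 tcp [508.6 -20.6  90.1] yaw -1.27 ft [ 0.  -0.3 -3. ] grip 54.2 0.272 tilt [ 0. -0. -1.] | shift [ 0.006 -0.005  0.137] spin 0.03 q6 -0.24
time: 21.6
t 21.6 tcp [508.5 -20.5  85.5] yaw -1.27 ft [ 0.6 -0.6 -2. ] grip 54.4 0.27 tilt [ 0. -0. -1.] | shift [ 0.005 -0.001 -0.017] spin 0.03 q6 -0.24
```

```bash

python3 -m creep '{"linear":[[0,0,0.02],[0,0,0.04],[0,0,0.06],[0,0,0.06],[0,0,0.06],[0,0,0.06],[0,0,0.06],[0,0,0.06],[0,0,0.06],[0,0,0.06]],"spin":[0,0,0,0,0,0,0,0,0,0],"hand":[1,1,1,1,1,1,1,1,1,1]}' | head -1
python3 go.py 508.5 -20.4 83 -1.3
python3 -m creep '{"linear":[[0,0,0.02],[0,0,0.04],[0,0,0.05],[0,0,0.05],[0,0,0.05],[0,0,0.05],[0,0,0.05],[0,0,0.05],[0,0,0.05],[0,0,0.05]],"spin":[0,0,0,0,0,0,0,0,0,0],"hand":[1,1,1,1,1,1,1,1,1,1]}' | head -1
python3 go.py 508.5 -20.4 83 -1.3
```

```text
time: 22.6
t 22.6 tcp [508.5 -20.5  84. ] yaw -1.27 ft [-1.2  0.7  4.1] grip 55.2 0.268 tilt [ 0. -0. -1.] | shift [ 0.004 -0.002  0.032] spin 0.03 q6 -0.24
time: 23.6
t 23.6 tcp [508.6 -20.5  82.9] yaw -1.27 ft [-0.8  1.4 10.1] grip 55.7 0.268 tilt [ 0.001 -0.    -1.   ] | shift [ 0.004 -0.003 -0.002] spin 0.03 q6 -0.24
```

```bash

python3 -m creep '{"linear":[[0,0,0.02],[0,0,0.02],[0,0,0.02],[0,0,0.02],[0,0,0.02],[0,0,0.02],[0,0,0.02],[0,0,0.02],[0,0,0.02],[0,0,0.02]],"spin":[0,0,0,0,0,0,0,0,0,0],"hand":[1,1,1,1,1,1,1,1,1,1]}' | head -1
python3 go.py 508.5 -20.4 83 -1.3
python3 - <<'E'
from h import *
from rig import r
f=[]
c=r.camera("wrist");f.append(r.observe()["ft_force"]);s=r.camera("scene")
for i in range(5): f.append(r.observe()["ft_force"]); r.camera("top")
print(np.round(f,1).tolist())
cv2.imwrite("pics/w7.png",np.hstack([cv2.resize(c["img"],(400,300)),cv2.resize(s["img"][190:300,270:390],(400,300))])[:,:,::-1])
E
python3 go.py 508.5 -20.4 83 -1.3
```

```text
time: 24.6
t 24.6 tcp [508.6 -20.5  82.5] yaw -1.26 ft [-1.3  0.5 10.5] grip 55.9 0.272 tilt [ 0.001 -0.    -1.   ] | shift [ 0.004 -0.003 -0.016] spin 0.04 q6 -0.24
[[-2.2, 0.7, 10.3], [-2.7, 0.2, 11.1], [-1.1, 0.8, 10.8], [-2.8, 1.4, 11.0], [-2.6, 0.7, 10.6], [-1.6, -0.1, 10.6]]
t 24.95 tcp [508.6 -20.5  82.5] yaw -1.26 ft [-2.5  1.3 10.4] grip 55.9 0.269 tilt [ 0.001 -0.    -1.   ] | shift [ 0.004 -0.003 -0.016] spin 0.04 q6 -0.24
```

View pics/w7.png

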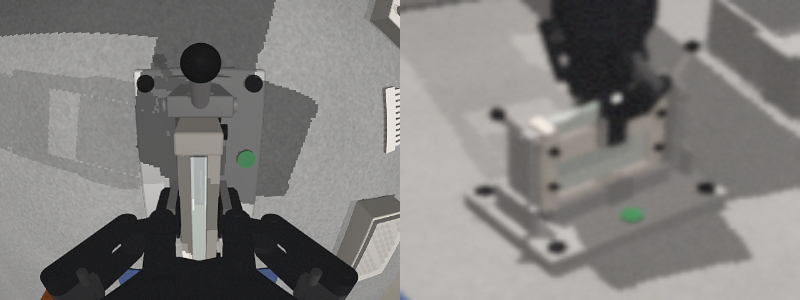

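The cassette is seated between the posts, fence and lip, and both latches are untouched. Total press is about 13 N, so I'll add a fraction more.

```bash

python3 -m creep '{"linear":[[0,0,0.01],[0,0,0.02],[0,0,0.02],[0,0,0.02],[0,0,0.02],[0,0,0.02],[0,0,0.02],[0,0,0.02],[0,0,0.02],[0,0,0.02]],"spin":[0,0,0,0,0,0,0,0,0,0],"hand":[1,1,1,1,1,1,1,1,1,1]}' | head -1
python3 - <<'E'
from h import *
from rig import r
f=[]
for i in range(6): f.append(r.observe()["ft_force"]); r.camera("top")
f=np.mean(f,0);print(f.round(2))
if 10.5<f[2]<15: print(r.hand_in())
E
```

```text
time: 25.95
[-2.18  0.93 11.99]
the job is handed in; nothing more can be done
None
```

The chipped cassette is upright in the used-glassware tub, and the fresh full-size one is on the gasket, still gripped and pressed down with about 14.5 N (weight included); latches not touched, job handed in at about 26 s.

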